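# Restock the roller rack and swing its hold-down bar back

### The job

Restock the small sloped roller rack: turn its winged knob to swing the hold-down bar fully back off the lane, lift the two empty open boxes out and stand them side by side in the wooden tray, and set every lidded carton from the table upright on the rollers so that they roll down and queue against the stop without gaps. Then turn the knob back to its stop so that the bar lies along over the cartons again. Do not knock the upright end board beside the knob, and leave the paint tin, the books and the tape roll where they are.

Things in the scene. Friction and masses are not known exactly. Their poses are not given: they have to be found in the camera images.
- lane: Sloped row of 13 free rollers between grey rails. Origin: on the uphill face of the low-end stop, midway between the rails, at roller-top level. x across the lane, y up the slope (0.12 rad), z square to the rollers. Rollers at y 10 to 262 mm; 62 mm clear between the rails, which are 8 mm thick and stand 10 mm above the rollers (the stop 35 mm). Cartons set on it roll down by themselves, slowly.
- hold_down (a joint): Angle of winged knob and hold-down bar (one piece), vertical axis. 0: end stop, bar lengthways over the lane, 7 mm above carton tops, blocking it. Grows anticlockwise seen from above to 1.2 rad: other end stop, bar swung off the lane to the side away from the robot. Stays where left (friction 0.08 N m). Bar: 10 mm rod, 245 mm long, from the knob down parallel to the lane.
- wing (a point): Grip point of the black winged knob: on its axis (lane centre line, 300 mm up from the stop), half-way up the wings. The wings form an upright bar 72 mm long along x, 10 mm thick along y, 26 mm tall (14 below to 12 above the point); z up. Bar top 29 mm below the point. At joint 0 the wing line is 0.6 rad clockwise (from above) of the lane's y, at 1.2 it is 0.6 rad anticlockwise of it.
- endboard: upright plywood end board of the rack, across the lane's high end, 100 mm wide, 12 mm thick, origin at the middle of its underside. Its face towards the knob is 46 mm from the knob's axis, so the wing tips pass it by 10 mm; its top is about 6 mm below the wing grip point. Not to be knocked (15 N or more).
- empty1_c (a point): empty open-topped cardboard box, 56 x 56 mm and 48 mm tall, walls 4 mm, about 70 g, at the start on the rollers against the stop; point at its centre, half-way up, z up, x and y square to its sides.
- empty2_c (a point): empty open-topped cardboard box, 56 x 56 mm and 48 mm tall, walls 4 mm, about 70 g, at the start on the rollers just uphill of the other empty box; point at its centre, half-way up, z up, x and y square to its sides.
- tray: shallow square wooden tray for empties, 200 x 200 mm outside, rim 22 mm high and 7 mm thick, floor 7 mm thick; fixed; origin at the centre of its underside, x and y along its sides.
- carton1_c (a point): lidded cardboard carton, 56 x 56 mm and 48 mm tall, closed lid, about 0.15 to 0.31 kg; point at its centre, half-way up, z axis up through the lid, x and y square to its sides. May be absent (None from the start)
- carton2_c (a point): lidded cardboard carton, 56 x 56 mm and 48 mm tall, closed lid, about 0.15 to 0.31 kg; point at its centre, half-way up, z axis up through the lid, x and y square to its sides. May be absent (None from the start)
- carton3_c (a point): lidded cardboard carton, 56 x 56 mm and 48 mm tall, closed lid, about 0.15 to 0.31 kg; point at its centre, half-way up, z axis up through the lid, x and y square to its sides. May be absent (None from the start)
- carton4_c (a point): lidded cardboard carton, 56 x 56 mm and 48 mm tall, closed lid, about 0.15 to 0.31 kg; point at its centre, half-way up, z axis up through the lid, x and y square to its sides. May be absent (None from the start)
- tin_c (a point): bystander: paint tin, 70 mm across, 90 mm tall; point at its centre.
- books_c (a point): bystander: stack of three books, 120 x 170 mm, 64 mm tall; point at its centre.
- tape_c (a point): bystander: roll of brown tape lying flat, 96 mm across, 24 mm tall; point at its centre.
Not all that is in view belongs to the job. Leave any turquoise look-alike of the part that bears carton1_c alone.

How it is judged:
On the way, in this order (a step that is already met when the one before it is completed fails the run):
1. the knob is turned so that the bar is swung back off the lane (value of joint hold_down above 1.05 rad), for 0.2 s.
2. with the bar still off the lane, both empty boxes are in the tray and all cartons present are queued on the rollers against the stop (value of joint hold_down above 0.9 rad and x of empty1_c in the frame of tray between -0.07 and 0.07 m and y of empty1_c in the frame of tray between -0.07 and 0.07 m and z of empty1_c in the frame of tray between 0.015 and 0.042 m and angle between each of empty1_c, empty2_c, carton1_c, carton2_c, carton3_c, carton4_c's own z axis and vertical below 0.3 rad and x of empty2_c in the frame of tray between -0.07 and 0.07 m and y of empty2_c in the frame of tray between -0.07 and 0.07 m and z of empty2_c in the frame of tray between 0.015 and 0.042 m and x of carton1_c in the frame of lane between -0.016 and 0.016 m and y of carton1_c in the frame of lane between 0.014 and 0.222 m and z of carton1_c in the frame of lane between 0.014 and 0.034 m and (distance between carton1_c and carton2_c below 0.066 m or distance between carton1_c and carton3_c below 0.066 m or distance between carton1_c and carton4_c below 0.066 m) and x of carton2_c in the frame of lane between -0.016 and 0.016 m and y of carton2_c in the frame of lane between 0.014 and 0.222 m and z of carton2_c in the frame of lane between 0.014 and 0.034 m and (distance between carton2_c and carton1_c below 0.066 m or distance between carton2_c and carton3_c below 0.066 m or distance between carton2_c and carton4_c below 0.066 m) and x of carton3_c in the frame of lane between -0.016 and 0.016 m and y of carton3_c in the frame of lane between 0.014 and 0.222 m and z of carton3_c in the frame of lane between 0.014 and 0.034 m and (distance between carton3_c and carton1_c below 0.066 m or distance between carton3_c and carton2_c below 0.066 m or distance between carton3_c and carton4_c below 0.066 m) and x of carton4_c in the frame of lane between -0.016 and 0.016 m and y of carton4_c in the frame of lane between 0.014 and 0.222 m and z of carton4_c in the frame of lane between 0.014 and 0.034 m and (distance between carton4_c and carton1_c below 0.066 m or distance between carton4_c and carton2_c below 0.066 m or distance between carton4_c and carton3_c below 0.066 m) and y of any of carton1_c, carton2_c, carton3_c, carton4_c in the frame of lane below 0.04 m), for 0.2 s.
3. the knob is turned back so that the bar lies over the cartons (value of joint hold_down below 0.1 rad), for 0.2 s.
At the end, for the whole second after the job is handed in: Knob within 0.10 rad of its closed stop; empty boxes upright on the tray floor, centres within 70 mm of its middle along both sides; each carton present upright on the rollers, centred to 16 mm across, the first against the stop (12 mm), each within 10 mm of a neighbour; all at rest (value of joint hold_down below 0.1 rad and x of empty1_c in the frame of tray between -0.07 and 0.07 m and y of empty1_c in the frame of tray between -0.07 and 0.07 m and z of empty1_c in the frame of tray between 0.015 and 0.042 m and angle between each of empty1_c, empty2_c, carton1_c, carton2_c, carton3_c, carton4_c's own z axis and vertical below 0.3 rad and x of empty2_c in the frame of tray between -0.07 and 0.07 m and y of empty2_c in the frame of tray between -0.07 and 0.07 m and z of empty2_c in the frame of tray between 0.015 and 0.042 m and x of carton1_c in the frame of lane between -0.016 and 0.016 m and y of carton1_c in the frame of lane between 0.014 and 0.222 m and z of carton1_c in the frame of lane between 0.014 and 0.034 m and (distance between carton1_c and carton2_c below 0.066 m or distance between carton1_c and carton3_c below 0.066 m or distance between carton1_c and carton4_c below 0.066 m) and x of carton2_c in the frame of lane between -0.016 and 0.016 m and y of carton2_c in the frame of lane between 0.014 and 0.222 m and z of carton2_c in the frame of lane between 0.014 and 0.034 m and (distance between carton2_c and carton1_c below 0.066 m or distance between carton2_c and carton3_c below 0.066 m or distance between carton2_c and carton4_c below 0.066 m) and x of carton3_c in the frame of lane between -0.016 and 0.016 m and y of carton3_c in the frame of lane between 0.014 and 0.222 m and z of carton3_c in the frame of lane between 0.014 and 0.034 m and (distance between carton3_c and carton1_c below 0.066 m or distance between carton3_c and carton2_c below 0.066 m or distance between carton3_c and carton4_c below 0.066 m) and x of carton4_c in the frame of lane between -0.016 and 0.016 m and y of carton4_c in the frame of lane between 0.014 and 0.222 m and z of carton4_c in the frame of lane between 0.014 and 0.034 m and (distance between carton4_c and carton1_c below 0.066 m or distance between carton4_c and carton2_c below 0.066 m or distance between carton4_c and carton3_c below 0.066 m) and y of any of carton1_c, carton2_c, carton3_c, carton4_c in the frame of lane below 0.04 m and linear speed of each of carton1, carton2, carton3, carton4, empty1, empty2 below 0.03 m/s); the robot touches nothing.
It fails at once if the end board is knocked with more than 15 N (contact force between endboard and the fingers above 15 N or contact force between endboard and the arm above 15 N).
It fails at once if a bystander (paint_tin) is shifted more than 50 mm (distance of tin_c from where it was at the start of the episode above 0.05 m).
It fails at once if a bystander (books) is shifted more than 50 mm (distance of books_c from where it was at the start of the episode above 0.05 m).
It fails at once if a bystander (tape) is shifted more than 50 mm (distance of tape_c from where it was at the start of the episode above 0.05 m).
Of carton1, carton2, carton3, carton4 only 2 to 4 are there at a start; the rules pass over those that are not, and their reading is None.
At some moment in a run one of carton1, carton2, carton3, carton4, empty1, empty2 may be knocked a few centimetres aside while the robot is not near it.
It also fails if it takes over 210 s, if anything falls off the work surface, if the arm or the gripper's body presses on something with over 40 N, if the wrist force passes 120 N, or if a joint passes its speed limit or range.

### The arm

A 6-joint arm with a two-finger parallel gripper is mounted at the origin on the work surface. World frame = base frame: x ahead of the robot, y to its left, z up, the work surface at z = 0. Lengths are in m, angles in rad, forces in N, time in s.
With the tool pointing down it reaches from about 0.275 to 0.775 m from the base axis. Payload 14.6 kg.
Tool frame: the origin (TCP) lies midway between the tips of the shut fingers; the grasp point (between the pads) lies 19 mm behind it; z points along the fingers, y is the line along which they close (so a half turn about z gives the same grasp; the last joint's range is limited). The gripper opens to 85 mm and grips with 20 to 120 N. Pads are 22 mm wide; open, the fingers measure 114 mm over their backs; the gripper's body (76 mm by 85 mm) begins 54 mm behind the grasp point. The pads swing forward as they close: fully open they stand 13 mm farther back than shut.
Start: joints at [-1.345, 0.263, -0.048, 1.259, 0, 1.415], TCP at [0.195, -0.487, 0.231] pointing down, gripper open.
Joint ranges: [-2.65, 2.65], [-0.89, 1.7], [-1.18, 1.37], [-2.13, 2.11], [-1.35, 1.29], [-3.14, 3.14]. Speed limits (rad/s): [1.89, 1.89, 2.57, 2.79, 3.14, 3.14].

### API

Orientations are given as a unit quaternion [x, y, z, w].
In Python, from plant import bot gives the robot as it stands. The module is installed in compiled form; this text tells all that it offers.
- The arm moves only by the tool move_arm, never from a script. Its argument "steps" is a list that holds one entry, the list of rows, each a list of 5 numbers: the shift along the tool's x, y, z in cm, then the turn about the tool's z in rad, then the gripper command: -1 is shut, 1 is fully open, values between are in proportion. In form: [[[x, y, z, turn, hand], ...]]. A call has exactly 10 rows; each row shifts and turns the commanded pose from where the row before left it, along the tool's axes as they then stand; what a row does not reach is not made up. A row lasts 1/12 s, in which the tool goes at most 41.7 mm and 7.16 degrees, less where a joint would pass 70% of its speed; a pose out of reach is approached as far as the arm can. A call is refused whole if a number of a shift passes 4.17 or a number of a turn 0.125, either way. A call with a gripper value outside its range is refused whole. The fingers move at their own pace and stop on an object; "newtons" is the grip in N (left out, the last holds). Time passes only in rows, so rows that do not move let the fingers close, or fill a call up. It gives the time, the measured TCP pose, the force, the opening and the grip force at its end, in the units of the state.
- bot.observe(): the state, without advancing time (a new reading comes with each control period).
- bot.get_image(name): name is "side" or "top"; returns a dict with "img" (420x560x3 uint8, red, green, blue), "depth" (420x560 float32, m along the optical axis (not along the pixel's ray), 0 where there is no reading), "fov_y" (degrees; the focal length in pixels is half the picture's height over the tangent of half this angle, whatever the lens; pixels are square), "cx", "cy" (the principal point, pixels), "R" (3x3) and "t" (3): a world point X has camera coordinates R X + t. Camera axes: x right, y down, z forward; pixel columns grow to the right and rows downward; lengths in m; the calibration is good to about 2 mm. A picture is of the moment at which its call begins.
- bot.sign_off(): hands the job in; it is judged then, once.
The state is a dict: "clock": time; "q": joint angles; "qd": joint speeds; "joint_efforts": joint torques, N m; "tool_pos": TCP position; "eef_rot": TCP orientation; "ft_force": force on the tool from outside, world axes, zero at the start; "moment": the same for the moment, N m; "opening": opening from 0.0 (shut) to 1.0 (fully open); "grasp_force": force on a finger pad.
Only numpy, scipy, OpenCV 4.12 (cv2) and the standard library are available. Lean on these libraries where they do the work, as an engineer would, in place of code of your own. Each camera call takes 0.05 s, during which the arm holds its last target. There are 200 camera calls.

## Working session

There is one attempt and no reset: what is moved stays moved. The work goes in short steps, Python scripts to look and compute and a tool call to move; the robot and the scene stay as the last step left them, time stands still between calls to the robot, and variables do not carry over. Pictures are saved under pics/ and viewed, at most 14 in all, crops included, and the job is handed in when it is done.

Besides the shell and the picture viewer there is one more tool, called after "Request:" in YAML: its name, and indented under it one key for each argument. move_arm: Moves the arm, as the interface text tells. Its arguments: {"type":"object","properties":{"steps":{"type":"array","items":{"type":"array","items":{"type":"array","items":{"type":"number"}}}},"newtons":{"type":"number"}},"required":["steps"]}

```bash
mkdir -p pics
cat > h.py <<'E'
import numpy as np, cv2
from plant import bot
def cap(name, png=None):
    d=bot.get_image(name)
    if png: cv2.imwrite('pics/'+png, d['img'][:,:,::-1])
    np.savez('/tmp/'+name+'.npz',**d); return d
def load(name): return dict(np.load('/tmp/'+name+'.npz'))
def f(d): return d['img'].shape[0]/2/np.tan(np.radians(d['fov_y'])/2)
def ray(d,u,v):
    c=np.array([(u-d['cx'])/f(d),(v-d['cy'])/f(d),1.]); R=np.array(d['R']);t=np.array(d['t'])
    return -R.T@t, R.T@c
def onz(d,u,v,z):
    o,r=ray(d,u,v); return o+r*(z-o[2])/r[2]
def cloud(d):
    h,w=d['depth'].shape; u,v=np.meshgrid(np.arange(w),np.arange(h))
    c=np.stack([(u-d['cx'])/f(d),(v-d['cy'])/f(d),np.ones_like(u)],-1)*d['depth'][...,None]
    return (c-np.array(d['t']))@np.array(d['R'])
E
python3 - <<'E'
from h import *
s=bot.observe(); print({k:np.round(v,3) for k,v in s.items()})
for n in ('side','top'):
    d=cap(n,n+'0.png'); print(n,d['fov_y'],d['cx'],d['cy'],np.round(d['R'],3).tolist(),np.round(d['t'],3))
E
```

```text
{'clock': np.float64(0.0), 'q': array([-1.345,  0.264, -0.049,  1.259, -0.   ,  1.415]), 'qd': array([-0.002, -0.   , -0.003, -0.   ,  0.   ,  0.   ]), 'joint_efforts': array([ 6.0000e-03, -6.3761e+01,  3.8457e+01,  1.4000e-02,  0.0000e+00,
       -0.0000e+00]), 'tool_pos': array([ 0.195, -0.487,  0.231]), 'eef_rot': array([ 0.982,  0.189, -0.   , -0.001]), 'ft_force': array([0.095, 0.51 , 0.133]), 'moment': array([-0.043,  0.015,  0.049]), 'grasp_force': np.float64(0.0), 'opening': np.float64(0.999)}
side 52.13791137584616 273.7543101449308 213.60076689521307 [[-0.995, -0.096, -0.008], [-0.042, 0.503, -0.863], [0.087, -0.859, -0.504]] [0.55  0.154 1.108]
top 54.86967966008756 278.20729934906154 211.05933444573347 [[0.019, -1.0, -0.006], [-0.997, -0.018, -0.069], [0.069, 0.007, -0.998]] [-0.041  0.581  1.146]
```

View pics/top0.png

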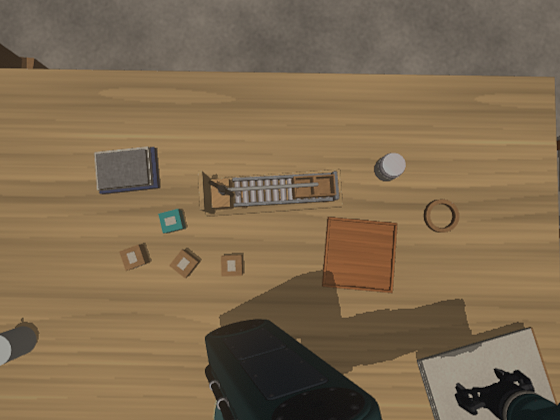

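View pics/side0.png

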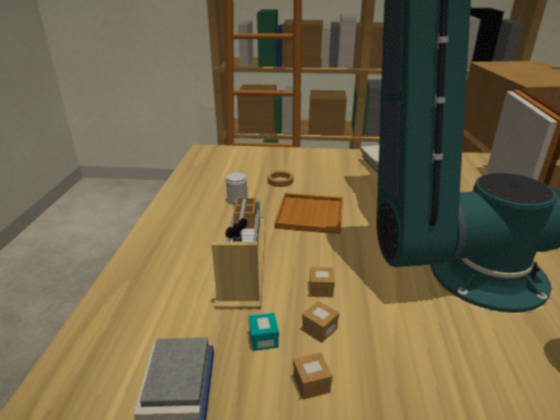

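Top view: brown lidded cartons at (133,257), (184,262) and (232,265), with the turquoise look-alike at (172,221), which I leave alone. The rack runs from the knob at (215,186) to the stop at (337,187), with the empties at (303,187) and (322,187). The tray is at (360,254), tin at (390,166), books at (127,170) and tape at (441,215). The arm may hide a fourth carton. Next I measure.

```bash
cat >> h.py <<'E'
def blobs(d,lo,hi,amin=60,box=(0.1,0.85,-0.6,0.75)):
    P=cloud(d); z=P[...,2]
    m=((z>lo)&(z<hi)&(P[...,0]>box[0])&(P[...,0]<box[1])&(P[...,1]>box[2])&(P[...,1]<box[3])&(d['depth']>0)).astype(np.uint8)
    n,L,S,C=cv2.connectedComponentsWithStats(m,connectivity=4)
    for i in range(1,n):
        if S[i,4]<amin: continue
        q=P[L==i]; r=cv2.minAreaRect((q[:,:2]*1000).astype(np.float32))
        col=d['img'][L==i].mean(0)
        print('px',C[i].round(),'n',S[i,4],'c',np.round(r[0]),'size',np.round(r[1]),'ang',round(r[2],1),'z',np.round(np.percentile(q[:,2],[5,50,95])*1000),'rgb',col.round())
E
python3 - <<'E'
from h import *
d=load('top'); print('cam',-np.array(d['R']).T@d['t'])
blobs(d,0.035,0.13)
print('low'); blobs(d,0.012,0.035,150)
for n,u,v,z in [('knob',215,186,.1)]: print(n,onz(d,u,v,z))
c=cv2.resize(d['img'][160:225,190:350],None,fx=5,fy=5,interpolation=cv2.INTER_CUBIC); cv2.imwrite('pics/rack.png',c[:,:,::-1])
P=cloud(d)
print('row heights along lane centre'); 
for u in range(200,345,4): print(u,np.round(P[187,u]*1000).astype(int), end=' ')
E
```

```text
cam [ 0.50126226 -0.03865388  1.18345776]
px [123. 169.] n 2145 c [694. 415.] size [111. 157.] ang 7.3 z [44. 63. 67.] rgb [102.  96.  89.]
px [391. 166.] n 609 c [ 709. -341.] size [67. 68.] ang 78.1 z [49. 88. 92.] rgb [140. 134. 130.]
px [289. 190.] n 2649 c [639. -49.] size [ 78. 290.] ang 5.1 z [ 55.  73. 113.] rgb [116. 103.  90.]
px [218. 196.] n 641 c [620. 131.] size [99. 64.] ang 0.2 z [ 52.  93. 117.] rgb [118.  93.  64.]
px [171. 221.] n 440 c [546. 272.] size [57. 59.] ang 15.1 z [44. 48. 52.] rgb [ 80. 121. 111.]
px [133. 257.] n 453 c [442. 376.] size [58. 60.] ang 20.9 z [43. 48. 52.] rgb [131. 105.  77.]
px [184. 264.] n 448 c [427. 232.] size [58. 58.] ang 53.3 z [43. 48. 51.] rgb [133. 106.  78.]
px [231. 266.] n 432 c [424.  98.] size [57. 58.] ang 4.2 z [44. 48. 52.] rgb [137. 109.  80.]
px [ 12. 345.] n 797 c [203. 677.] size [79. 39.] ang 15.1 z [ 41.  90. 112.] rgb [98. 96. 90.]
px [457. 368.] n 2449 c [ 154. -529.] size [115. 182.] ang 16.4 z [55. 60. 63.] rgb [149. 140. 126.]
low
px [142. 177.] n 453 c [692. 410.] size [120. 172.] ang 7.2 z [15. 25. 31.] rgb
[... 280 characters left out ...]
e
200 [628 166 174] 204 [630 159 156] 208 [638 160  98] 212 [638 149  96] 216 [627 124 186] 220 [628 114 183] 224 [629 106 171] 228 [639 106  94] 232 [649 105  16] 236 [641  86  84] 240 [642  75  79] 244 [634  58 143] 248 [634  48 140] 252 [634  38 141] 256 [635  28 138] 260 [635  17 140] 264 [636   7 135] 268 [636  -3 133] 272 [636 -14 138] 276 [637 -24 131] 280 [637 -35 133] 284 [637 -45 132] 288 [638 -56 127] 292 [638 -66 125] 296 [639 -77 124] 300 [639 -88 119] 304 [ 648 -102   57] 308 [ 648 -113   60] 312 [ 645 -122   82] 316 [ 642 -131  104] 320 [ 648 -146   61] 324 [ 649 -158   52] 328 [ 650 -169   53] 332 [ 646 -177   79] 336 [ 646 -187   86] 340 [ 655 -209   13] 344 [ 657 -223   -1]
```

View pics/rack.png

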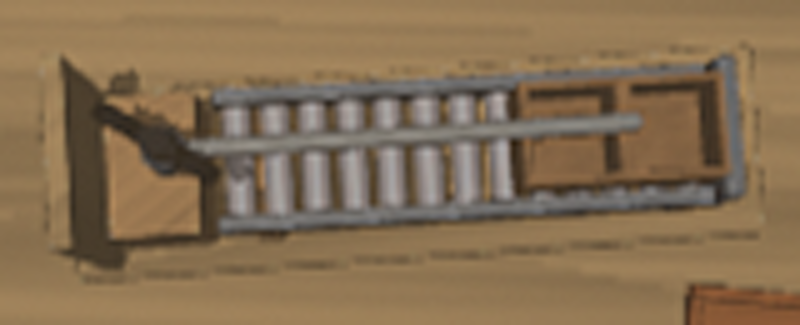

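Crop: wings run from (105,108) to about (210,165), i.e. full px (211,181)–(232,193). The bar runs to (640,120). The rails run from (233,179)–(333,174) and (234,205)–(333,199), and the stop is at crop x≈735.

Run:
```python
from h import *
d=load('top'); P=cloud(d)*1000
def line(a,b,n=12):
    out=[]
    for s in np.linspace(0.05,.95,n):
        u=a[0]+s*(b[0]-a[0]); v=a[1]+s*(b[1]-a[1]); 
        w=P[int(round(v))-1:int(round(v))+2,int(round(u))]; out.append(w[np.argmax(w[:,2])])
    return np.array(out)
A=line((233,179.4),(333,174)); B=line((234,205),(333,199.4))
for n,q in (('A',A),('B',B)):
    print(n,q.round().astype(int).tolist()); print(' x(y)',np.polyfit(q[:,1],q[:,0],1),' z(y)',np.polyfit(q[:,1],q[:,2],1))
# bar points
m=(P[...,2]>118)&(P[...,2]<160)&(P[...,1]<100)&(P[...,1]>-140)&(P[...,0]>600)&(P[...,0]<680)
q=P[m]; print('bar',len(q),np.polyfit(q[:,1],q[:,0],1),np.polyfit(q[:,1],q[:,2],1),q[:,1].min(),q[:,1].max())
# wings
m=(P[...,2]>175)&(P[...,1]>70)&(P[...,1]<190)&(P[...,0]>560)&(P[...,0]<700); q=P[m]
r=cv2.minAreaRect(q[:,:2].astype(np.float32)); print('wing',len(q),r,np.percentile(q[:,2],[5,50,95]), q.mean(0))
m=(P[...,2]>150)&(P[...,1]>70)&(P[...,1]<220)&(P[...,0]>560)&(P[...,0]<720); 
n,L=cv2.connectedComponents(m.astype(np.uint8)); 
vs,us=np.where(m); 
for v in range(vs.min(),vs.max()+1): 
    print(v,[(int(u),int(P[v,u,2])) for u in us[vs==v]])
```

```text
A [[662, 80, 93], [663, 58, 89], [664, 37, 86], [665, 12, 81], [671, -9, 81], [671, -31, 79], [678, -53, 77], [668, -75, 105], [668, -96, 111], [671, -120, 107], [672, -142, 104], [676, -164, 98]]
 x(y) [-4.98099664e-02  6.66923756e+02]  z(y) [-8.56496157e-02  8.90018765e+01]
B [[591, 75, 94], [592, 54, 90], [595, 32, 88], [598, 11, 82], [602, -11, 83], [602, -33, 79], [600, -57, 75], [604, -79, 71], [607, -101, 72], [611, -124, 68], [614, -146, 62], [612, -169, 61]]
 x(y) [-9.33187943e-02  5.98032656e+02]  z(y) [ 0.13214507 83.19136115]
bar 337 [-9.60846009e-02  6.34835195e+02] [1.19960373e-01 1.35379192e+02] -135.03353193261847 99.41936817846472
wing 140 ((632.3485717773438, 132.00152587890625), (83.3571548461914, 83.92675018310547), 17.63048553466797) [175.518435   185.84525912 191.03867977] [623.42375271 117.08728609 185.31702171]
171 [(198, 170), (199, 171), (200, 171), (201, 170), (202, 169)]
172 [(198, 173), (199, 171), (200, 173), (201, 175), (202, 170), (203, 156)]
173 [(198, 171), (199, 172), (200, 170), (201, 172), (202, 170), (203, 161)]
174 [(198, 173), (199, 172), (200,
[... 4022 characters left out ...]
, 157)]
202 [(200, 172), (201, 171), (202, 172), (203, 173), (204, 170), (205, 156)]
203 [(200, 172), (201, 174), (202, 171), (203, 170), (204, 172), (205, 156)]
204 [(200, 172), (201, 173), (202, 176), (203, 169), (204, 170), (205, 155)]
205 [(200, 173), (201, 173), (202, 173), (203, 171), (204, 171), (205, 154)]
206 [(200, 171), (201, 173), (202, 175), (203, 173), (204, 170), (205, 159)]
207 [(200, 172), (201, 173), (202, 171), (203, 172), (204, 170), (205, 158)]
208 [(200, 172), (201, 169), (202, 172), (203, 170), (204, 169), (205, 162)]
209 [(200, 172), (201, 174), (202, 171), (203, 173), (204, 172), (205, 159)]
210 [(200, 170), (201, 166), (202, 171), (203, 169), (204, 165), (205, 158)]
```

```bash
cat >> h.py <<'E'
def yaw(q):
    x,y,z,w=q; return np.degrees(np.arctan2(2*(x*y+z*w),1-2*(y*y+z*z)))
def go(x,y,z,psi=None):
    "print tool-axis shift (cm) from the measured pose to the target, and the turn (rad)"
    s=bot.observe(); p=s['tool_pos']; a=np.radians(yaw(s['eef_rot'])); D=np.array([x,y,z])-p
    sh=np.array([D[0]*np.cos(a)+D[1]*np.sin(a), D[0]*np.sin(a)-D[1]*np.cos(a), -D[2]])*100
    t='' if psi is None else 'turn %.3f'%-np.radians((psi-np.degrees(a)+180)%360-180)
    print('at',np.round(p,4),'yaw %.1f'%np.degrees(a),'shift cm',sh.round(2),t)
E
python3 - <<'E'
from h import *
d=load('top')
k=onz(d,221,188.5,.187); print('knob',k)
w1=onz(d,211,182.3,.189);w2=onz(d,231.3,195,.189);print('wing ends',w1,w2,(w1+w2)/2,np.degrees(np.arctan2(*(w1-w2)[[1,0]])),np.linalg.norm(w1-w2))
print('stop', onz(d,333.4,186.5,.085))
go(0.632,0.117,0.26,61)
E
```

```text
knob [0.62340332 0.11127151 0.187     ]
wing ends [0.63816743 0.13621618 0.189     ] [0.60745315 0.08502356 0.189     ] [0.62281029 0.11061987 0.189     ] 59.03730417880597 0.0596996854560593
stop [ 0.64696695 -0.18041822  0.085     ]
at [ 0.1951 -0.4872  0.2309] yaw 21.8 shift cm [ 63.02 -39.85  -2.91] turn -0.684
```

Request:
move_arm:
  steps:
    - [[3.1,-1.98,-0.3,0,-0.1],[3.1,-1.98,-0.3,0,-0.1],[3.1,-1.98,-0.3,0,-0.1],[3.1,-1.98,-0.3,0,-0.1],[3.1,-1.98,-0.3,0,-0.1],[3.1,-1.98,-0.3,0,-0.1],[3.1,-1.98,-0.3,0,-0.1],[3.1,-1.98,-0.3,0,-0.1],[3.1,-1.98,-0.3,0,-0.1],[3.1,-1.98,-0.3,0,-0.1]]
  newtons: 40

```text
clock: 0.93
tool_pos: [0.4099, -0.1866, 0.2614]
eef_rot: [0.982, 0.189, -0.0, -0.0]
ft_force: [0.8, -1.6, 0.4]
opening: 0.452
grasp_force: 0.0
```

Request:
move_arm:
  steps:
    - [[3.1,-1.98,0,0,-0.1],[3.1,-1.98,0,0,-0.1],[3.1,-1.98,0,0,-0.1],[3.1,-1.98,0,0,-0.1],[3.1,-1.98,0,0,-0.1],[3.1,-1.98,0,0,-0.1],[3.1,-1.98,0,0,-0.1],[3.1,-1.98,0,0,-0.1],[3.1,-1.98,0,0,-0.1],[3.1,-1.98,0,0,-0.1]]

```text
clock: 1.77
tool_pos: [0.6241, 0.1125, 0.2609]
eef_rot: [0.982, 0.189, -0.0, -0.0]
ft_force: [0.4, -1.0, 0.9]
opening: 0.445
grasp_force: 0.0
```

Request:
move_arm:
  steps:
    - [[0,0,0,-0.112,-0.1],[0,0,0,-0.112,-0.1],[0,0,0,-0.112,-0.1],[0,0,0,-0.112,-0.1],[0,0,0,-0.112,-0.1],[0,0,0,-0.112,-0.1],[0,0,0,0,-0.1],[0,0,0,0,-0.1],[0,0,0,0,-0.1],[0,0,0,0,-0.1]]

```text
clock: 2.6
tool_pos: [0.6235, 0.1106, 0.2612]
eef_rot: [0.865, 0.501, -0.0, -0.0]
ft_force: [0.0, -0.2, -1.3]
opening: 0.448
grasp_force: 0.0
```

Run:
```python
from h import *
d=cap('side'); go(0.623,0.111,0.160,60)
c=cv2.resize(d['img'][150:320,170:370],None,fx=4,fy=3.5,interpolation=cv2.INTER_CUBIC)[:600]; cv2.imwrite('pics/s1.png',c[:,:,::-1])
d=cap('top'); blobs(d,0.035,0.06,200)
```

```text
at [0.6235 0.1107 0.2612] yaw 60.2 shift cm [ 0.   -0.06 10.12] turn 0.004
px [231. 265.] n 428 c [424.  98.] size [57. 58.] ang 4.0 z [44. 48. 52.] rgb [99. 80. 61.]
px [449. 364.] n 756 c [ 162. -526.] size [ 95. 182.] ang 17.1 z [47. 58. 60.] rgb [169. 160. 144.]
```

View pics/s1.png

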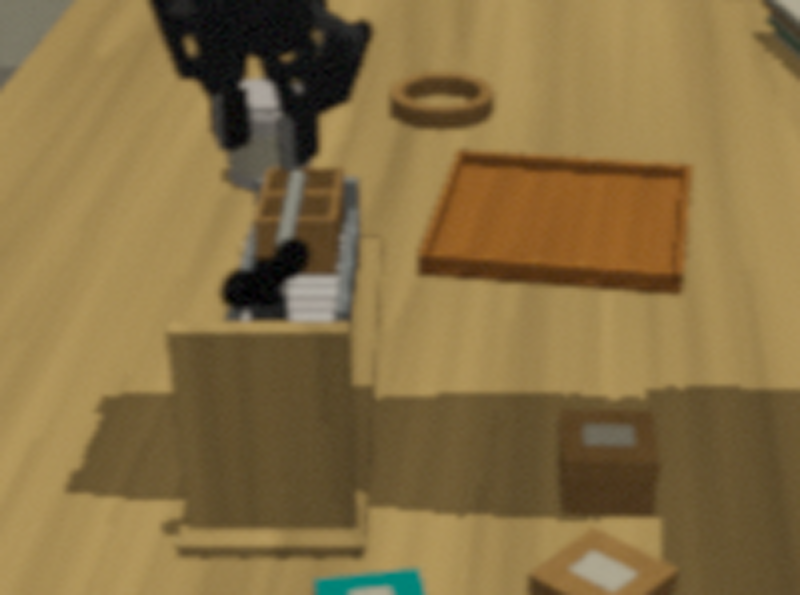

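The gripper stands over the knob: wings at crop (265,275), fingers at (235,120)/(300,120). Descend and grip.

Request:
move_arm:
  steps:
    - [[0,0,2,0,-0.1],[0,0,2,0,-0.1],[0,0,2,0,-0.1],[0,0,2,0,-0.1],[0,0,1,0,-0.1],[0,0,1,0,-0.1],[0,0,0,0,-0.1],[0,0,0,0,-0.6],[0,0,0,0,-1],[0,0,0,0,-1]]
  newtons: 40

```text
clock: 3.53
tool_pos: [0.6254, 0.1099, 0.1626]
eef_rot: [0.865, 0.502, 0.001, 0.002]
ft_force: [8.2, -5.4, -4.2]
opening: 0.17
grasp_force: 40.2
```

Request:
move_arm:
  steps:
    - [[0,0,0,0,-1],[0,0,0,0,-1],[0,0,0,0,-1],[0,0,0,0,-1],[0,0,0,0,-1],[0,0,0,0,-1],[0,0,0,0,-1],[0,0,0,0,-1],[0,0,0,0,-1],[0,0,0,0,-1]]

```text
clock: 4.37
tool_pos: [0.6254, 0.1099, 0.1626]
eef_rot: [0.865, 0.502, 0.001, 0.002]
ft_force: [8.0, -4.1, -2.3]
opening: 0.172
grasp_force: 40.1
```

Request:
move_arm:
  steps:
    - [[0,0.25,0,0,-1],[0,0,0,-0.08,-1],[0,0,0,-0.125,-1],[0,0,0,-0.125,-1],[0,0,0,-0.125,-1],[0,0,0,-0.125,-1],[0,0,0,-0.125,-1],[0,0,0,-0.125,-1],[0,0,0,-0.125,-1],[0,0,0,-0.125,-1]]

```text
clock: 5.2
tool_pos: [0.6294, 0.1099, 0.1626]
eef_rot: [0.481, 0.877, 0.002, 0.003]
ft_force: [23.3, 6.2, -11.6]
opening: 0.168
grasp_force: 40.0
```

Request:
move_arm:
  steps:
    - [[0,0,0,-0.06,-1],[0,0,0,-0.06,-1],[0,0,0,0,-1],[0,0,0,0,-1],[0,0,0,0,-1],[0,0,0,0,-1],[0,0,0,0,-1],[0,0,0,0,-1],[0,0,0,0,-1],[0,0,0,0,-1]]

```text
clock: 6.03
tool_pos: [0.6298, 0.1101, 0.1626]
eef_rot: [0.43, 0.903, 0.003, 0.003]
ft_force: [23.9, 6.6, -11.5]
opening: 0.172
grasp_force: 39.9
```

Run:
```python
from h import *
s=bot.observe(); print(yaw(s['eef_rot']),s['moment'],s['ft_force'],s['q'])
d=cap('top'); P=cloud(d)*1000
c=cv2.resize(d['img'][110:240,190:350],None,fx=4.5,fy=4.5); cv2.imwrite('pics/t2.png',c[:,:,::-1])
```

```text
129.0730879426964 [ 1.03295007 -4.39071025 -0.11606993] [ 23.88502787   6.5624309  -11.46821422] [0.04511601 0.47916152 0.10428627 1.18771375 0.00140135 0.9339501 ]
```

View pics/t2.png

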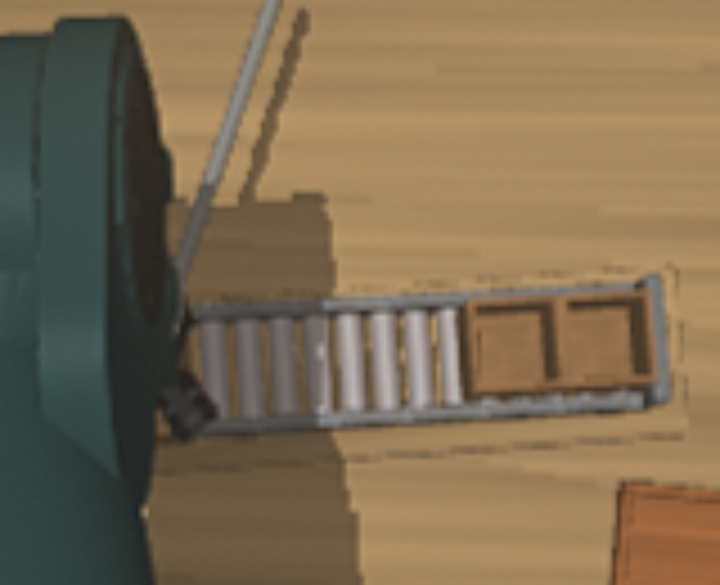

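The bar is swung off: it runs from crop (185,270) up to (275,0), about 1.15–1.2 rad. Empties are at crop (510,343) and (605,340). Release, rise, and measure the empties.

Request:
move_arm:
  steps:
    - [[0,0,0,0,-0.5],[0,0,0,0,-0.1],[0,0,0,0,-0.1],[0,0,0,0,-0.1],[0,0,-1,0,-0.1],[0,0,-2,0,-0.1],[0,0,-3,0,-0.1],[0,0,-3,0,1],[0,0,-3,0,1],[0,0,0,0,1]]

```text
clock: 6.92
tool_pos: [0.6267, 0.1095, 0.2878]
eef_rot: [0.43, 0.903, 0.002, 0.003]
ft_force: [1.2, -0.3, -0.4]
opening: 0.857
grasp_force: 0.0
```

Run:
```python
from h import *
d=load('top')
def px(u,v): return 190+(u+.5)/4.5-.5,110+(v+.5)/4.5-.5
for c in [((467,300),(552,293),(562,388),(472,395)),((560,296),(648,291),(656,386),(566,391))]:
    y=np.mean([onz(d,*px(*p),.1)[1] for p in c]); s=(y+.184)/-1*-1
    z=.048+.12*s+.048+.0
    q=np.array([onz(d,*px(*p),z)[:2] for p in c])*1000
    r=cv2.minAreaRect(q.astype(np.float32)); print(z,r,q.mean(0))
s=bot.observe(); print(s['tool_pos'],s['ft_force'],s['moment'],yaw(s['eef_rot']))
blobs(d,0.082,0.115,80,(.55,.72,-.2,0))
```

```text
0.10627186273832914 ((644.004150390625, -97.9507827758789), (57.223506927490234, 53.65628433227539), 5.513787269592285) [643.95580744 -98.05528205]
0.09950565160087362 ((647.6849365234375, -155.0900115966797), (57.460716247558594, 53.893253326416016), 4.312234878540039) [ 647.68184035 -154.83922428]
[0.62673715 0.10948008 0.28781084] [ 1.22843005 -0.30251176 -0.40072724] [ 0.07637947 -0.03605108 -0.0100469 ] 129.07553323295488
px [317. 186.] n 457 c [ 645. -131.] size [ 75. 124.] ang 5.3 z [ 83.  99. 111.] rgb [116.  92.  68.]
```

Request:
move_arm:
  steps:
    - [[0,0,0,0.117,1],[0,0,0,0.117,1],[0,0,0,0.117,1],[0,0,0,0.117,1],[0,0,0,0.117,1],[0,0,0,0,1],[0,0,0,0,1],[0,0,0,0,1],[0,0,0,0,1],[0,0,0,0,1]]

```text
clock: 7.75
tool_pos: [0.6257, 0.1094, 0.2814]
eef_rot: [0.671, 0.741, 0.0, -0.0]
ft_force: [-0.7, 0.5, 0.4]
opening: 1.003
grasp_force: 0.0
```

Run:
```python
from h import *
go(.645,-.098,.077,95.4)
```

```text
at [0.6257 0.1094 0.2814] yaw 95.7 shift cm [-20.83  -0.12  20.44] turn 0.005
```

Request:
move_arm:
  steps:
    - [[-2.08,0,0.5,0,1],[-2.08,0,0.5,0,1],[-2.08,0,0.5,0,1],[-2.08,0,1,0,1],[-2.08,0,1,0,1],[-2.08,0,1,0,1],[-2.08,0,1,0,1],[-2.08,0,1,0,1],[-2.08,0,1,0,1],[-2.08,-0.1,1,0,1]]
  newtons: 25

```text
clock: 8.58
tool_pos: [0.6449, -0.0987, 0.1958]
eef_rot: [0.672, 0.741, 0.0, 0.0]
ft_force: [0.1, -0.4, -0.0]
opening: 0.999
grasp_force: 0.0
```

Request:
move_arm:
  steps:
    - [[0,0,2,0,1],[0,0,2,0,1],[0,0,2,0,1],[0,0,2,0,1],[0,0,2,0,1],[0,0,1,0,1],[0,0,0.4,0,1],[0,0,0,0,1],[0,0,0,0,0.3],[0,0,0,0,0]]

```text
clock: 9.42
tool_pos: [0.6455, -0.0979, 0.0835]
eef_rot: [0.672, 0.741, 0.0, 0.001]
ft_force: [0.0, -0.5, 0.6]
opening: 0.744
grasp_force: 0.0
```

Request:
move_arm:
  steps:
    - [[0,0,0,0,-0.2],[0,0,0,0,-0.2],[0,0,0,0,-0.2],[0,0,0,0,-0.2],[0,0,-1,0,-0.2],[0,0,-1,0,-0.2],[0,0,-2,0,-0.2],[0,0,-2,0,-0.2],[0,0,-2,0,-0.2],[0,0,0,0,-0.2]]

```text
clock: 10.25
tool_pos: [0.6465, -0.0981, 0.1675]
eef_rot: [0.672, 0.741, 0.001, 0.003]
ft_force: [1.1, -0.9, 0.5]
opening: 0.65
grasp_force: 27.4
```

Run:
```python
from h import *
d=cap('top'); P=cloud(d)*1000
rim=((P[...,2]>15)&(P[...,2]<27)&(abs(P[...,0]-461)<120)&(abs(P[...,1]+267)<120)).astype(np.uint8)
blobs(d,0.012,0.035,150,(.3,.65,-.42,-.12))
go(.461,-.267,.12,85.9)
```

```text
px [379. 257.] n 495 c [ 459. -291.] size [155. 200.] ang 86.2 z [15. 21. 25.] rgb [138.  92.  57.]
at [ 0.646  -0.098   0.1654] yaw 95.6 shift cm [-15.03 -20.05   4.54] turn 0.169
```

Request:
move_arm:
  steps:
    - [[0,0,0,0.085,-0.2],[0,0,0,0.085,-0.2],[-1.85,-2.15,0,0,-0.2],[-1.85,-2.15,0,0,-0.2],[-1.85,-2.15,0,0,-0.2],[-1.85,-2.15,0,0,-0.2],[-1.85,-2.15,0,0,-0.2],[-1.85,-2.15,0,0,-0.2],[-1.85,-2.15,0,0,-0.2],[-1.85,-2.15,0,0,-0.2]]

```text
clock: 11.13
tool_pos: [0.4611, -0.2332, 0.1622]
eef_rot: [0.732, 0.681, -0.0, -0.0]
ft_force: [0.7, -1.3, -0.2]
opening: 0.652
grasp_force: 27.3
```

Run:
```python
from h import *
go(.4634,-.233,.035,85.9)
```

```text
at [ 0.4611 -0.2332  0.1622] yaw 85.8 shift cm [ 0.04  0.23 12.72] turn -0.001
```

Request:
move_arm:
  steps:
    - [[0,0.1,2.2,0,-0.2],[0,0.1,2.2,0,-0.2],[0,0,2.2,0,-0.2],[0,0,2.2,0,-0.2],[0,0,2.2,0,-0.2],[0,0,0.9,0,-0.2],[0,0,0.7,0,-0.2],[0,0,0,0,-0.2],[0,0,0,0,0.5],[0,0,0,0,1]]

```text
clock: 11.97
tool_pos: [0.4651, -0.2333, 0.0373]
eef_rot: [0.732, 0.681, 0.0, 0.001]
ft_force: [-0.3, -0.1, 0.0]
opening: 0.871
grasp_force: 0.0
```

Request:
move_arm:
  steps:
    - [[0,0,0,0,1],[0,0,0,0,1],[0,0,-2,0,1],[0,0,-3,0,1],[0,0,-3,0,1],[0,0,-3,0,1],[0,0,-3,0,1],[0,0,-2,-0.083,1],[0,0,0,-0.083,1],[0,0,0,0,1]]

```text
clock: 12.8
tool_pos: [0.465, -0.2332, 0.1978]
eef_rot: [0.672, 0.741, 0.0, 0.001]
ft_force: [-0.4, -0.7, -0.5]
opening: 0.995
grasp_force: 0.0
```

Run:
```python
from h import *
d=cap('top')
blobs(d,0.035,0.115,80,(.35,.72,-.4,-.1))
go(.6485,-.155,.076,95.4)
```

```text
px [391. 169.] n 462 c [ 697. -342.] size [67. 46.] ang 89.7 z [46. 88. 92.] rgb [148. 141. 137.]
px [321. 187.] n 958 c [ 647. -146.] size [79. 97.] ang 4.6 z [ 52.  63. 102.] rgb [119. 101.  84.]
px [345. 254.] n 108 c [ 462. -229.] size [54. 56.] ang 85.0 z [40. 54. 58.] rgb [84. 64. 44.]
at [ 0.4646 -0.233   0.1968] yaw 95.3 shift cm [ 6.08 19.03 12.08] turn -0.002
```

Request:
move_arm:
  steps:
    - [[1,3.17,0,0,1],[1,3.17,0,0,1],[1,3.17,0,0,1],[1,3.17,0,0,1],[1,3.17,0,0,1],[1.1,3.17,0,0,1],[0,0,0,0,1],[0,0,2,0,1],[0,0,2,0,1],[0,0,2,0,1]]

```text
clock: 13.68
tool_pos: [0.6479, -0.1543, 0.1346]
eef_rot: [0.675, 0.738, -0.0, -0.0]
ft_force: [0.9, -0.2, -0.3]
opening: 0.996
grasp_force: 0.0
```

Request:
move_arm:
  steps:
    - [[0,0,2,0,1],[0,0,2,0,1],[0,0,1.8,0,1],[0,0,0,0,1],[0,0,0,0,0.3],[0,0,0,0,0],[0,0,0,0,-0.2],[0,0,0,0,-0.2],[0,0,0,0,-0.2],[0,0,0,0,-0.2]]

```text
clock: 14.52
tool_pos: [0.6487, -0.1547, 0.0796]
eef_rot: [0.674, 0.739, 0.0, 0.001]
ft_force: [-1.2, 0.1, 6.9]
opening: 0.647
grasp_force: 27.1
```

Request:
move_arm:
  steps:
    - [[0,0,-1,0,-0.2],[0,0,-2,0,-0.2],[0,0,-2,0,-0.2],[0,0,-2,0,-0.2],[0,0,-2,0,-0.2],[0,0,0,0.083,-0.2],[0,0,0,0.083,-0.2],[0,0,0,0,-0.2],[0,0,0,0,-0.2],[0,0,0,0,-0.2]]

```text
clock: 15.35
tool_pos: [0.6481, -0.1545, 0.1685]
eef_rot: [0.732, 0.682, -0.0, -0.0]
ft_force: [0.8, 0.0, -1.2]
opening: 0.649
grasp_force: 28.5
```

Run:
```python
from h import *
go(.458,-.298,.035,85.9)
```

```text
at [ 0.6481 -0.1545  0.1685] yaw 86.0 shift cm [-15.65 -17.96  13.35] turn 0.001
```

Request:
move_arm:
  steps:
    - [[-1.57,-1.8,0,0,-0.2],[-1.57,-1.8,0,0,-0.2],[-1.57,-1.8,0,0,-0.2],[-1.57,-1.8,0,0,-0.2],[-1.57,-1.8,0,0,-0.2],[-1.57,-1.8,0,0,-0.2],[-1.57,-1.8,0,0,-0.2],[-1.57,-1.8,0,0,-0.2],[-1.57,-1.78,0,0,-0.2],[-1.57,-1.78,0,0,-0.2]]

```text
clock: 16.18
tool_pos: [0.4566, -0.2985, 0.1684]
eef_rot: [0.732, 0.682, -0.0, -0.0]
ft_force: [0.1, -1.1, -1.2]
opening: 0.649
grasp_force: 28.5
```

Request:
move_arm:
  steps:
    - [[0,0,2.2,0,-0.2],[0,0,2.2,0,-0.2],[0,0,2.2,0,-0.2],[0,0,2.2,0,-0.2],[0,0,2.2,0,-0.2],[0,0,1,0,-0.2],[0,0,1,0,-0.2],[0,0,0,0,-0.2],[0,0,0,0,0.5],[0,0,0,0,1]]

```text
clock: 17.02
tool_pos: [0.458, -0.2983, 0.0389]
eef_rot: [0.732, 0.681, 0.0, 0.0]
ft_force: [0.3, 0.4, 0.5]
opening: 0.871
grasp_force: 0.0
```

Request:
move_arm:
  steps:
    - [[0,0,0,0,1],[0,0,0,0,1],[0,0,-2,0,1],[0,0,-3,0,1],[0,0,-3,0,1],[0,0,-3,0,1],[0,0,-3,0,1],[0,0,0,0,1],[0,0,0,0,1],[0,0,0,0,1]]

```text
clock: 17.85
tool_pos: [0.4575, -0.2978, 0.1779]
eef_rot: [0.732, 0.681, -0.0, -0.0]
ft_force: [-0.4, 0.1, -0.4]
opening: 1.002
grasp_force: 0.0
```

Run:
```python
from h import *
d=cap('top','t3.png')
blobs(d,0.035,0.06,80)
go(.424,.098,.15,94.1)
```

```text
px [129. 167.] n 392 c [694. 415.] size [111. 157.] ang 7.2 z [38. 46. 58.] rgb [119. 110.  99.]
px [321. 187.] n 436 c [ 649. -148.] size [65. 62.] ang 4.1 z [41. 51. 57.] rgb [139. 130. 125.]
px [304. 187.] n 128 c [643. -90.] size [61. 46.] ang 3.8 z [51. 56. 59.] rgb [147. 137. 132.]
px [171. 221.] n 439 c [546. 273.] size [57. 58.] ang 15.4 z [43. 48. 52.] rgb [ 87. 130. 120.]
px [349. 255.] n 156 c [ 462. -230.] size [57. 56.] ang 85.0 z [38. 53. 58.] rgb [89. 67. 46.]
px [133. 257.] n 457 c [442. 376.] size [57. 60.] ang 21.5 z [43. 48. 52.] rgb [142. 113.  83.]
px [372. 258.] n 174 c [ 455. -293.] size [57. 56.] ang 85.9 z [37. 53. 58.] rgb [82. 61. 42.]
px [184. 264.] n 448 c [427. 232.] size [58. 58.] ang 53.2 z [43. 48. 52.] rgb [143. 114.  84.]
px [231. 266.] n 430 c [424.  98.] size [57. 58.] ang 3.9 z [45. 48. 52.] rgb [146. 116.  86.]
px [ 22. 340.] n 166 c [203. 676.] size [79. 38.] ang 15.7 z [37. 47. 58.] rgb [79. 74. 68.]
at [ 0.4573 -0.2977  0.1774] yaw 85.8 shift cm [39.22 -6.2   2.74] turn -0.145
```

View pics/t3.png

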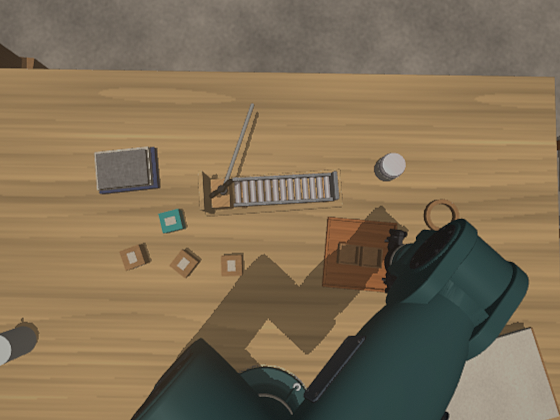

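Top view: both empties stand in the tray at (349,255) and (372,258), the lane is empty, and the bar is off at (240,140). Three brown cartons are present at (133,257), (184,264) and (231,266), and there is no fourth. Next, carton (231,266).

Request:
move_arm:
  steps:
    - [[3.92,-0.62,0,0,1],[3.92,-0.62,0,0,1],[3.92,-0.62,0,0,1],[3.92,-0.62,0,0,1],[3.92,-0.62,0,0,1],[3.92,-0.62,0,0,1],[3.92,-0.62,0,0,1],[3.92,-0.62,0,0,1],[3.92,-0.62,0,0,1],[3.92,-0.62,0,0,1]]
  newtons: 35

```text
clock: 18.73
tool_pos: [0.4232, 0.0993, 0.1774]
eef_rot: [0.733, 0.681, -0.001, -0.001]
ft_force: [0.9, -0.5, -0.2]
opening: 0.999
grasp_force: 0.0
```

Request:
move_arm:
  steps:
    - [[0,0,0,-0.0725,1],[0,0,0,-0.0725,1],[0,0,0,0,1],[0,0,3,0,1],[0,0,3,0,1],[0,0,2,0,1],[0,0,2,0,1],[0,0,0,0,1],[0,0,0,0,1],[0,0,0,0,1]]

```text
clock: 19.57
tool_pos: [0.4247, 0.0972, 0.079]
eef_rot: [0.682, 0.732, 0.0, 0.0]
ft_force: [0.1, -0.5, -0.2]
opening: 0.998
grasp_force: 0.0
```

Run:
```python
from h import *
go(.424,.098,.017,94)
```

```text
at [0.4247 0.0972 0.079 ] yaw 94.0 shift cm [ 0.08 -0.07  6.2 ] turn 0.001
```

Request:
move_arm:
  steps:
    - [[0,0,2,0,1],[0,0,2,0,1],[0,0,1.2,0,1],[0,0,1,0,1],[0,0,0,0,1],[0,0,0,0,0.3],[0,0,0,0,0],[0,0,0,0,-0.2],[0,0,0,0,-0.2],[0,0,0,0,-0.2]]

```text
clock: 20.4
tool_pos: [0.4254, 0.0975, 0.0175]
eef_rot: [0.681, 0.732, 0.001, 0.001]
ft_force: [-0.9, -0.3, 8.8]
opening: 0.652
grasp_force: 36.0
```

Request:
move_arm:
  steps:
    - [[0,0,0,0,-0.2],[0,0,-2,0,-0.2],[0,0,-3,0,-0.2],[0,0,-3,0,-0.2],[0,0,-3,0,-0.2],[0,0,-3,0,-0.2],[0,0,0,-0.025,-0.2],[0,0,0,0,-0.2],[0,0,0,0,-0.2],[0,0,0,0,-0.2]]

```text
clock: 21.23
tool_pos: [0.4237, 0.0975, 0.1554]
eef_rot: [0.672, 0.74, -0.001, -0.001]
ft_force: [0.2, -0.5, -1.5]
opening: 0.652
grasp_force: 39.7
```

Run:
```python
from h import *
go(.649,-.148,.075,95.4)
```

```text
at [0.4237 0.0975 0.1554] yaw 95.5 shift cm [-26.6   20.06   8.04] turn 0.002
```

Request:
move_arm:
  steps:
    - [[-2.66,2,0,0,-0.2],[-2.66,2,0,0,-0.2],[-2.66,2,0,0,-0.2],[-2.66,2,0,0,-0.2],[-2.66,2,0,0,-0.2],[-2.66,2,0,0,-0.2],[-2.66,2,0,0,-0.2],[-2.66,2,0,0,-0.2],[-2.66,2,0,0,-0.2],[-2.66,2,0,0,-0.2]]

```text
clock: 22.07
tool_pos: [0.6496, -0.1491, 0.1546]
eef_rot: [0.672, 0.74, -0.0, -0.001]
ft_force: [0.3, 0.5, -1.2]
opening: 0.647
grasp_force: 39.6
```

Request:
move_arm:
  steps:
    - [[0,0,0,0,-0.2],[0,0,1.5,0,-0.2],[0,0,1.5,0,-0.2],[0,0,1.5,0,-0.2],[0,0,0,0,-0.2],[0,0,0,0,-0.2],[0,0,0,0,-0.2],[0,0,0,0,-0.2],[0,0,0,0,-0.2],[0,0,0,0,-0.2]]

```text
clock: 22.9
tool_pos: [0.6495, -0.1479, 0.1119]
eef_rot: [0.672, 0.741, 0.0, 0.0]
ft_force: [0.8, -1.0, -1.2]
opening: 0.647
grasp_force: 39.5
```

Run:
```python
from h import *
go(.649,-.148,.075,95.4)
d=cap('side'); c=cv2.resize(d['img'][150:270,190:350],None,fx=5,fy=5,interpolation=cv2.INTER_CUBIC); cv2.imwrite('pics/s4.png',c[:,:,::-1])
```

```text
at [ 0.6495 -0.1479  0.1119] yaw 95.6 shift cm [-0.   -0.05  3.69] turn 0.003
```

View pics/s4.png

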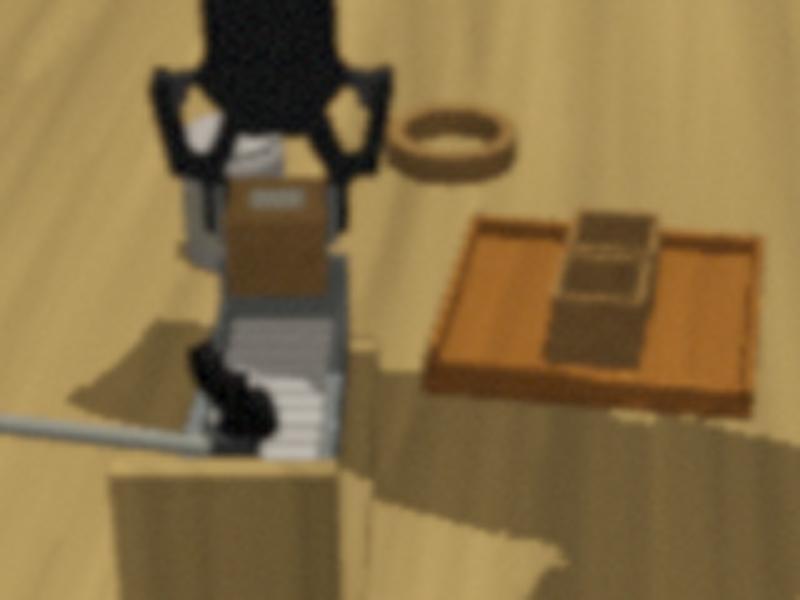

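The carton at crop (278,240) sits over the rollers (230–335), centred. Lower and release.

Request:
move_arm:
  steps:
    - [[0,-0.05,1,0,-0.2],[0,0,1,0,-0.2],[0,0,0.8,0,-0.2],[0,0,0.5,0,-0.2],[0,0,0.3,0,-0.2],[0,0,0,0,-0.2],[0,0,0,0,-0.2],[0,0,0,0,-0.2],[0,0,0,0,-0.2],[0,0,0,0,-0.2]]

```text
clock: 23.78
tool_pos: [0.6489, -0.148, 0.0756]
eef_rot: [0.672, 0.741, 0.0, 0.0]
ft_force: [0.1, 0.2, -2.1]
opening: 0.648
grasp_force: 39.6
```

Request:
move_arm:
  steps:
    - [[0,0,0,0,0.3],[0,0,0,0,0.6],[0,0,0,0,1],[0,0,0,0,1],[0,0,-1,0,1],[0,0,-2,0,1],[0,0,-3,0,1],[0,0,-3,0,1],[0,0,-2,0,1],[0,0,0,0,1]]

```text
clock: 24.62
tool_pos: [0.6502, -0.1484, 0.1907]
eef_rot: [0.672, 0.741, 0.001, 0.003]
ft_force: [2.1, 0.3, 0.4]
opening: 0.997
grasp_force: 0.0
```

Run:
```python
from h import *
d=cap('top'); blobs(d,0.088,0.13,100,(.58,.72,-.2,.12)); blobs(d,0.035,0.06,200,(.35,.6,.0,.45))
go(.427,.232,.15,53.2); go(.427,.232,.15,143.2)
```

```text
px [227. 199.] n 104 c [612. 111.] size [54. 19.] ang 5.2 z [90. 93. 96.] rgb [157. 122.  83.]
px [171. 221.] n 443 c [546. 273.] size [58. 59.] ang 15.0 z [43. 48. 51.] rgb [ 93. 140. 129.]
px [133. 257.] n 454 c [442. 376.] size [57. 58.] ang 21.2 z [43. 48. 51.] rgb [153. 122.  90.]
px [184. 264.] n 446 c [427. 232.] size [58. 58.] ang 53.6 z [43. 48. 51.] rgb [154. 123.  91.]
at [ 0.6497 -0.1483  0.1882] yaw 95.6 shift cm [ 40.01 -18.49   3.82] turn 0.739
at [ 0.6497 -0.1483  0.1882] yaw 95.6 shift cm [ 40.01 -18.49   3.82] turn -0.832
```

Request:
move_arm:
  steps:
    - [[3.4,-1.57,0,0,1],[3.4,-1.57,0,0,1],[3.4,-1.57,0,0,1],[3.4,-1.57,0,0,1],[3.4,-1.57,0,0,1],[3.4,-1.57,0,0,1],[3.4,-1.57,0,0,1],[3.4,-1.57,0,0,1],[3.4,-1.57,0,0,1],[3.4,-1.57,0,0,1]]

```text
clock: 25.5
tool_pos: [0.4579, 0.1764, 0.1849]
eef_rot: [0.672, 0.74, -0.0, -0.0]
ft_force: [0.5, 0.1, 0.3]
opening: 1.002
grasp_force: 0.0
```

Request:
move_arm:
  steps:
    - [[3,-1.4,0,0,1],[3,-1.4,0,0,1],[0,0,0,-0.104,1],[0,0,0,-0.104,1],[0,0,0,-0.104,1],[0,0,0,-0.104,1],[0,0,0,-0.104,1],[0,0,0,-0.104,1],[0,0,0,-0.104,1],[0,0,0,-0.104,1]]

```text
clock: 26.33
tool_pos: [0.4254, 0.2321, 0.1848]
eef_rot: [0.313, 0.95, -0.0, -0.0]
ft_force: [-0.4, -0.0, -0.2]
opening: 1.0
grasp_force: 0.0
```

Run:
```python
from h import *
go(.427,.232,.017,143.3)
d=cap('side'); c=cv2.resize(d['img'][150:270,190:350],None,fx=5,fy=5,interpolation=cv2.INTER_CUBIC); cv2.imwrite('pics/s5.png',c[:,:,::-1])
d=cap('top'); blobs(d,0.088,0.13,100,(.58,.72,-.2,.12))
```

```text
at [0.4254 0.2321 0.1848] yaw 143.5 shift cm [-0.13  0.09 16.78] turn 0.004
px [324. 186.] n 477 c [ 647. -155.] size [58. 59.] ang 5.7 z [ 95. 101. 105.] rgb [135. 107.  80.]
px [227. 199.] n 108 c [612. 110.] size [54. 20.] ang 1.4 z [90. 93. 96.] rgb [137. 107.  73.]
```

View pics/s5.png

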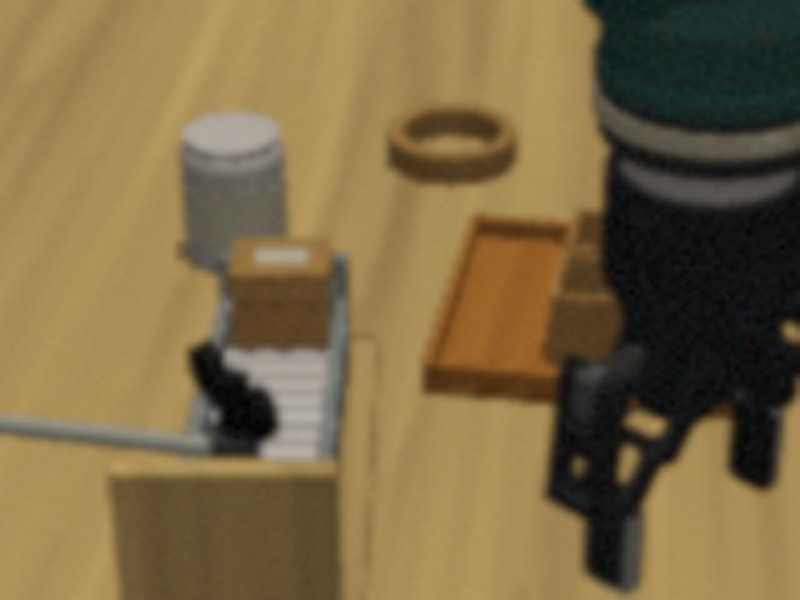

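Carton 1 of 3 stands against the stop at crop (280,290), 3D (647,-155) mm. Pick the second.

Request:
move_arm:
  steps:
    - [[-0.1,0.1,3,0,1],[0,0,3,0,1],[0,0,3,0,1],[0,0,3,0,1],[0,0,2,0,1],[0,0,1.6,0,1],[0,0,1,0,1],[0,0,0,0,1],[0,0,0,0,0.3],[0,0,0,0,0]]

```text
clock: 27.27
tool_pos: [0.4275, 0.2326, 0.0199]
eef_rot: [0.316, 0.949, 0.0, 0.0]
ft_force: [0.3, 0.3, 0.3]
opening: 0.748
grasp_force: 0.0
```

Request:
move_arm:
  steps:
    - [[0,0,0,0,-0.2],[0,0,0,0,-0.2],[0,0,0,0,-0.2],[0,0,0,0,-0.2],[0,0,-2,0,-0.2],[0,0,-3,0,-0.2],[0,0,-3,0,-0.2],[0,0,-3,0,-0.2],[0,0,-3,0,-0.2],[0,0,0,0,-0.2]]

```text
clock: 28.1
tool_pos: [0.4293, 0.2332, 0.1647]
eef_rot: [0.316, 0.949, 0.002, 0.003]
ft_force: [0.5, -0.1, -0.7]
opening: 0.646
grasp_force: 38.7
```

Request:
move_arm:
  steps:
    - [[0,0,0,0.105,-0.2],[0,0,0,0.105,-0.2],[0,0,0,0.105,-0.2],[0,0,0,0.105,-0.2],[0,0,0,0.105,-0.2],[0,0,0,0.105,-0.2],[0,0,0,0.105,-0.2],[0,0,0,0.105,-0.2],[0,0,0,0,-0.2],[0,0,0,0,-0.2]]

```text
clock: 28.93
tool_pos: [0.4271, 0.2324, 0.1592]
eef_rot: [0.674, 0.739, -0.0, -0.0]
ft_force: [-0.2, 0.1, -1.8]
opening: 0.652
grasp_force: 38.6
```

Run:
```python
from h import *
go(.6425,-.087,.083,95.4)
```

```text
at [0.4271 0.2324 0.1592] yaw 95.3 shift cm [-33.79  18.52   7.62] turn -0.002
```

Request:
move_arm:
  steps:
    - [[-3.38,1.85,0,0,-0.2],[-3.38,1.85,0,0,-0.2],[-3.38,1.85,0,0,-0.2],[-3.38,1.85,0,0,-0.2],[-3.38,1.85,0,0,-0.2],[-3.38,1.85,0,0,-0.2],[-3.38,1.85,0,0,-0.2],[-3.38,1.85,0,0,-0.2],[-3.38,1.85,0,0,-0.2],[-3.38,1.85,0,0,-0.2]]

```text
clock: 29.77
tool_pos: [0.6423, -0.0896, 0.1591]
eef_rot: [0.674, 0.739, 0.0, -0.0]
ft_force: [1.7, 0.1, -2.1]
opening: 0.651
grasp_force: 38.6
```

Request:
move_arm:
  steps:
    - [[0,0,0,0,-0.2],[0,0,1.5,0,-0.2],[0,0,1.5,0,-0.2],[0,0,1.5,0,-0.2],[0,0,0,0,-0.2],[0,0,0,0,-0.2],[0,0,0,0,-0.2],[0,0,0,0,-0.2],[0,0,0,0,-0.2],[0,0,0,0,-0.2]]

```text
clock: 30.6
tool_pos: [0.6418, -0.0878, 0.1149]
eef_rot: [0.675, 0.738, 0.0, 0.0]
ft_force: [-0.4, 0.8, -2.4]
opening: 0.649
grasp_force: 38.6
```

Run:
```python
from h import *
go(.6425,-.087,.083,95.4)
```

```text
at [ 0.6418 -0.0878  0.1149] yaw 95.1 shift cm [0.07 0.07 3.19] turn -0.005
```

Request:
move_arm:
  steps:
    - [[0.15,0.07,1,0,-0.2],[0,0,1,0,-0.2],[0,0,0.7,0,-0.2],[0,0,0.4,0,-0.2],[0,0,0,0,-0.2],[0,0,0,0,-0.2],[0,0,0,0,-0.2],[0,0,0,0,-0.2],[0,0,0,0,-0.2],[0,0,0,0,-0.2]]

```text
clock: 31.43
tool_pos: [0.6422, -0.0862, 0.0831]
eef_rot: [0.675, 0.738, 0.0, -0.0]
ft_force: [3.5, -0.2, -3.6]
opening: 0.65
grasp_force: 39.2
```

Request:
move_arm:
  steps:
    - [[0,0,0,0,0.3],[0,0,0,0,0.6],[0,0,0,0,1],[0,0,0,0,1],[0,0,-1,0,1],[0,0,-2,0,1],[0,0,-3,0,1],[0,0,-3,0,1],[0,0,-2,0,1],[0,0,0,0,1]]

```text
clock: 32.27
tool_pos: [0.6435, -0.0865, 0.1986]
eef_rot: [0.675, 0.738, 0.002, 0.003]
ft_force: [1.2, -0.5, 0.3]
opening: 0.998
grasp_force: 0.0
```

Run:
```python
from h import *
d=cap('top'); blobs(d,0.088,0.13,100,(.58,.72,-.2,.12)); blobs(d,0.035,0.06,200,(.35,.6,.0,.45))
go(.442,.376,.15,111.2)
```

```text
px [226. 199.] n 108 c [612. 110.] size [55. 19.] ang 1.8 z [89. 93. 97.] rgb [150. 117.  80.]
px [171. 221.] n 441 c [546. 272.] size [57. 58.] ang 15.4 z [44. 48. 51.] rgb [ 90. 136. 125.]
px [133. 257.] n 454 c [442. 376.] size [57. 59.] ang 21.8 z [43. 48. 51.] rgb [148. 118.  87.]
at [ 0.643  -0.0864  0.1962] yaw 95.1 shift cm [ 47.85 -15.91   4.62] turn -0.281
```

Request:
move_arm:
  steps:
    - [[1,-3.18,0,0,1],[1,-3.18,0,0,1],[1,-3.18,0,0,1],[1,-3.18,0,0,1],[1,-3.18,0,0,1],[3.57,0,0,0,1],[3.57,0,0,0,1],[3.57,0,0,0,1],[3.57,0,0,0,1],[3.57,0,0,0,1]]

```text
clock: 33.15
tool_pos: [0.4624, 0.1287, 0.193]
eef_rot: [0.675, 0.738, -0.0, -0.0]
ft_force: [0.8, -0.2, -0.3]
opening: 0.998
grasp_force: 0.0
```

Request:
move_arm:
  steps:
    - [[3.57,0,0,0,1],[3.57,0,0,0,1],[3.57,0,0,0,1],[3.57,0,0,0,1],[3.57,0,0,0,1],[3.57,0,0,0,1],[3.57,0,0,0,1],[0,0,0,-0.094,1],[0,0,0,-0.094,1],[0,0,0,-0.094,1]]

```text
clock: 33.98
tool_pos: [0.4405, 0.3766, 0.1925]
eef_rot: [0.562, 0.827, -0.001, -0.0]
ft_force: [-0.1, -1.3, 0.1]
opening: 0.997
grasp_force: 0.0
```

Run:
```python
from h import *
go(.442,.376,.017,111.3)
d=cap('top'); blobs(d,0.088,0.13,100,(.58,.72,-.2,.12))
d=cap('side'); c=cv2.resize(d['img'][150:270,190:350],None,fx=5,fy=5,interpolation=cv2.INTER_CUBIC); cv2.imwrite('pics/s6.png',c[:,:,::-1])
```

```text
at [0.4405 0.3766 0.1925] yaw 111.6 shift cm [-0.11  0.12 17.55] turn 0.005
px [314. 187.] n 924 c [ 644. -128.] size [ 58. 117.] ang 6.1 z [ 97. 104. 111.] rgb [128. 102.  76.]
px [227. 199.] n 108 c [612. 111.] size [54. 19.] ang 4.7 z [89. 93. 96.] rgb [130. 101.  69.]
```

View pics/s6.png

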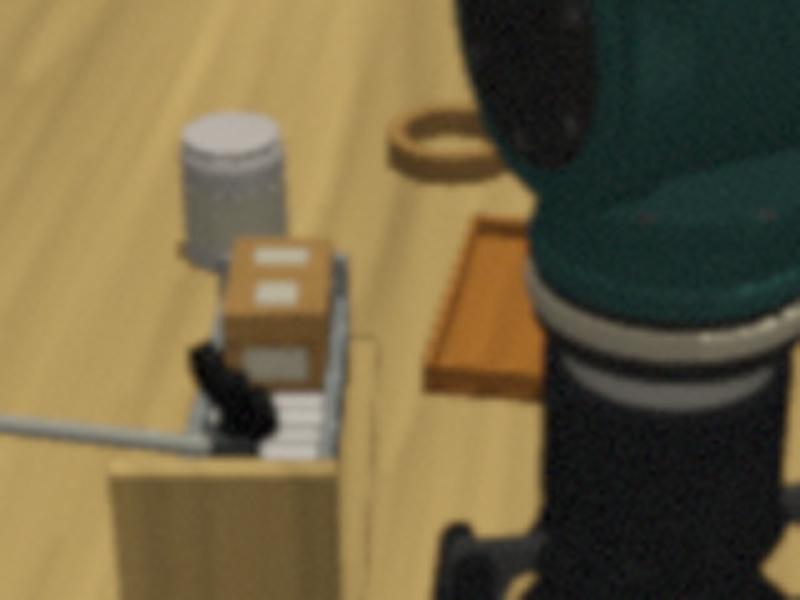

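Two cartons are queued without a gap, tops at crop (280,257) and (277,293). Pick the third.

Request:
move_arm:
  steps:
    - [[-0.1,0.1,3,0,1],[0,0,3,0,1],[0,0,3,0,1],[0,0,3,0,1],[0,0,2.5,0,1],[0,0,2,0,1],[0,0,1,0,1],[0,0,0,0,1],[0,0,0,0,0.3],[0,0,0,0,0]]

```text
clock: 34.92
tool_pos: [0.4432, 0.376, 0.0195]
eef_rot: [0.565, 0.825, 0.001, 0.0]
ft_force: [0.9, 0.0, -0.2]
opening: 0.748
grasp_force: 0.0
```

Request:
move_arm:
  steps:
    - [[0,0,0,0,-0.2],[0,0,0,0,-0.2],[0,0,0,0,-0.2],[0,0,0,0,-0.2],[0,0,-2,0,-0.2],[0,0,-3,0,-0.2],[0,0,-3,0,-0.2],[0,0,-3,0,-0.2],[0,0,-3,0,-0.2],[0,0,0,0,-0.2]]

```text
clock: 35.75
tool_pos: [0.4445, 0.3769, 0.1647]
eef_rot: [0.565, 0.825, 0.004, 0.002]
ft_force: [0.4, 0.2, -1.1]
opening: 0.646
grasp_force: 38.6
```

Request:
move_arm:
  steps:
    - [[0,0,-2,0.094,-0.2],[0,0,0,0.094,-0.2],[0,0,0,0.094,-0.2],[0,0,0,0,-0.2],[0,0,0,0,-0.2],[0,0,0,0,-0.2],[0,0,0,0,-0.2],[0,0,0,0,-0.2],[0,0,0,0,-0.2],[0,0,0,0,-0.2]]

```text
clock: 36.58
tool_pos: [0.4425, 0.3756, 0.1782]
eef_rot: [0.675, 0.738, -0.0, -0.0]
ft_force: [0.9, -0.2, -2.4]
opening: 0.646
grasp_force: 38.6
```

Run:
```python
from h import *
go(.637,-.031,.090,95.4)
```

```text
at [0.4425 0.3756 0.1782] yaw 95.1 shift cm [-42.24  15.73   8.82] turn -0.005
```

Request:
move_arm:
  steps:
    - [[-4,0,0,0,-0.2],[-4,0,0,0,-0.2],[-4,0,0,0,-0.2],[-4,0,0,0,-0.2],[-4,0,0,0,-0.2],[-4,0,0,0,-0.2],[-4,0,0,0,-0.2],[-4,0,0,0,-0.2],[-4,0,0,0,-0.2],[-4,0,0,0,-0.2]]

```text
clock: 37.42
tool_pos: [0.4779, -0.0248, 0.1785]
eef_rot: [0.675, 0.738, 0.0, 0.0]
ft_force: [1.4, 0.4, -1.7]
opening: 0.652
grasp_force: 38.6
```

Request:
move_arm:
  steps:
    - [[-0.44,3.15,0,0,-0.2],[-0.44,3.15,0,0,-0.2],[-0.44,3.15,0,0,-0.2],[-0.44,3.15,0,0,-0.2],[-0.44,3.13,0,0,-0.2],[0,0,0,0,-0.2],[0,0,2,0,-0.2],[0,0,2,0,-0.2],[0,0,1.5,0,-0.2],[0,0,0,0,-0.2]]

```text
clock: 38.25
tool_pos: [0.6351, -0.0304, 0.1203]
eef_rot: [0.675, 0.738, -0.001, -0.002]
ft_force: [0.2, -0.3, -2.0]
opening: 0.647
grasp_force: 38.9
```

Run:
```python
from h import *
go(.637,-.031,.090,95.4)
```

```text
at [ 0.6351 -0.0304  0.1203] yaw 95.1 shift cm [-0.07  0.19  3.03] turn -0.005
```

Request:
move_arm:
  steps:
    - [[0,0.15,1,0,-0.2],[0,0,1,0,-0.2],[0,0,0.6,0,-0.2],[0,0,0.3,0,-0.2],[0,0,0,0,-0.2],[0,0,0,0,-0.2],[0,0,0,0,-0.2],[0,0,0,0,-0.2],[0,0,0,0,-0.2],[0,0,0,0,-0.2]]

```text
clock: 39.08
tool_pos: [0.6383, -0.0306, 0.0945]
eef_rot: [0.675, 0.738, 0.0, 0.0]
ft_force: [-0.4, -0.1, -1.6]
opening: 0.647
grasp_force: 39.1
```

Request:
move_arm:
  steps:
    - [[0,0,0,0,0.3],[0,0,0,0,0.6],[0,0,0,0,1],[0,0,0,0,1],[0,0,-1,0,1],[0,0,-2,0,1],[0,0,-3,0,1],[0,0,-4,0,1],[0,0,-4,0,-0.1],[0,0,-4,0,-0.1]]

```text
clock: 39.92
tool_pos: [0.6375, -0.0305, 0.2772]
eef_rot: [0.675, 0.738, 0.0, 0.0]
ft_force: [0.8, 0.0, -0.2]
opening: 0.75
grasp_force: 0.0
```

Run:
```python
from h import *
go(.628,.1105,.27,129)
d=cap('side'); c=cv2.resize(d['img'][150:270,190:350],None,fx=5,fy=5,interpolation=cv2.INTER_CUBIC); cv2.imwrite('pics/s7.png',c[:,:,::-1])
```

```text
at [ 0.6375 -0.0305  0.2772] yaw 95.1 shift cm [14.13  0.3   0.72] turn -0.592
```

View pics/s7.png

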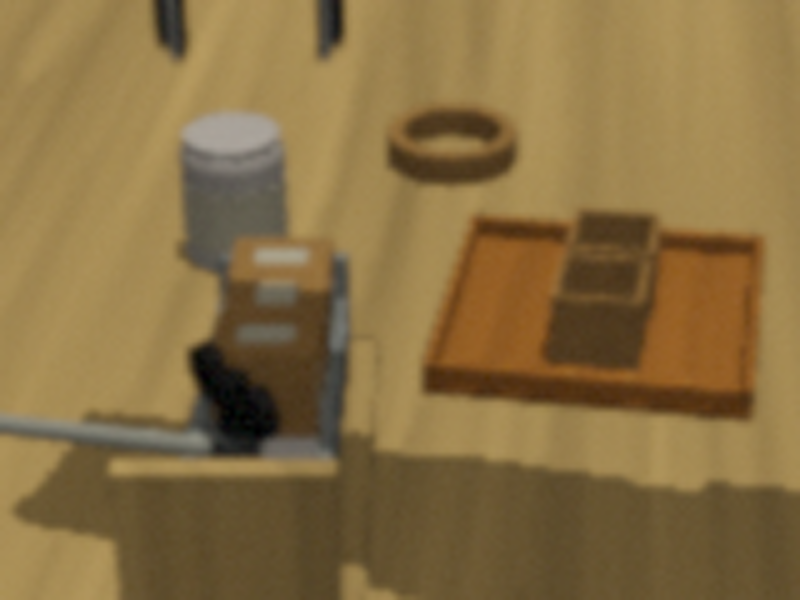

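Three cartons are on the lane, label tops at crop (282,257), (277,293) and (267,333), and the empties are in the tray. Check the queue and wing from above while turning the tool.

Request:
move_arm:
  steps:
    - [[0,-1,0,-0.118,-0.1],[0,0,0,-0.118,-0.1],[0,0,0,-0.118,-0.1],[0,0,0,-0.118,-0.1],[0,0,0,-0.12,-0.1],[-2.5,-3,0,0,-0.1],[-2.5,-3,0,0,-0.1],[-2.5,-3,0,0,-0.1],[-2.5,-3,0,0,-0.1],[0,0,0,0,-0.1]]

```text
clock: 40.8
tool_pos: [0.5966, -0.1904, 0.2747]
eef_rot: [0.432, 0.902, -0.001, 0.0]
ft_force: [-0.5, -0.6, -0.4]
opening: 0.451
grasp_force: 0.0
```

Run:
```python
from h import *
d=cap('top'); blobs(d,0.088,0.135,100,(.58,.72,-.2,.07)); P=cloud(d)*1000
c=cv2.resize(d['img'][160:225,190:350],None,fx=5,fy=5,interpolation=cv2.INTER_CUBIC); cv2.imwrite('pics/t8.png',c[:,:,::-1])
m=(P[...,2]>179)&(P[...,2]<195)&(P[...,1]>60)&(P[...,1]<150)&(P[...,0]>580)&(P[...,0]<680); q=P[m][:,:2].astype(np.float32)
print('wing',len(q),q.mean(0),cv2.minAreaRect(q))
go(.627,.112,.27,129)
```

```text
px [303. 187.] n 1368 c [ 641. -100.] size [ 59. 174.] ang 4.8 z [ 98. 108. 118.] rgb [145. 115.  86.]
wing 136 [624.06445 112.01323] ((624.0540161132812, 111.87785339355469), (15.074262619018555, 69.06707000732422), 43.6365852355957)
at [ 0.5972 -0.1879  0.2747] yaw 128.8 shift cm [21.51 21.11  0.47] turn -0.004
```

View pics/t8.png

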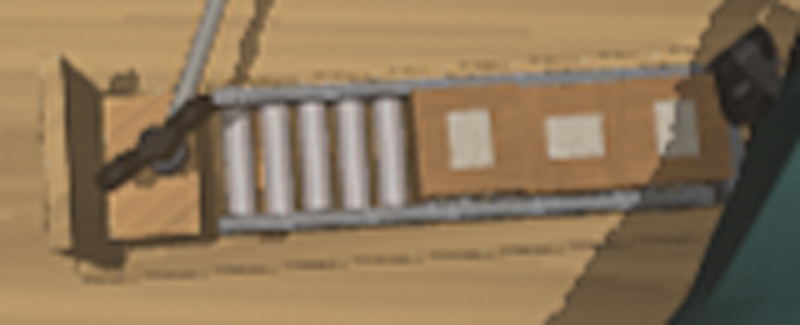

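Queue of three is gap-free (174 mm long) against the stop, and the wing is centred at about (624,112) mm. Go grip it.

Request:
move_arm:
  steps:
    - [[2.16,2.1,0,0,-0.1],[2.16,2.1,0,0,-0.1],[2.16,2.1,0,0,-0.1],[2.16,2.1,0,0,-0.1],[2.16,2.1,0,0,-0.1],[2.16,2.1,0,0,-0.1],[2.16,2.1,0,0,-0.1],[2.16,2.1,0,0,-0.1],[2.16,2.1,0,0,-0.1],[2.16,2.1,0,-0.02,-0.1]]
  newtons: 40

```text
clock: 41.68
tool_pos: [0.6247, 0.1178, 0.2751]
eef_rot: [0.421, 0.907, 0.0, 0.0]
ft_force: [0.0, 0.2, -0.3]
opening: 0.45
grasp_force: 0.0
```

Request:
move_arm:
  steps:
    - [[0,0,0,0,-0.1],[0,0,0,0,-0.1],[0,0,2,0,-0.1],[0,0,2,0,-0.1],[0,0,2,0,-0.1],[0,0,0,0,-0.1],[0,0,0,0,-0.1],[0,0,0,0,-0.1],[0,0,0,0,-0.1],[0,0,0,0,-0.1]]

```text
clock: 42.52
tool_pos: [0.6256, 0.1152, 0.2155]
eef_rot: [0.421, 0.907, 0.0, 0.001]
ft_force: [0.3, 0.3, -0.2]
opening: 0.452
grasp_force: 0.0
```

Run:
```python
from h import *
go(.6255,.112,.162,130)
```

```text
at [0.6256 0.1152 0.2155] yaw 130.2 shift cm [-0.24 -0.22  5.35] turn 0.003
```

Request:
move_arm:
  steps:
    - [[-0.24,-0.2,0,0,-0.1],[0,0,1.5,0,-0.1],[0,0,1.5,0,-0.1],[0,0,1.5,0,-0.1],[0,0,0.8,0,-0.1],[0,0,0,0,-0.1],[0,0,0,0,-0.6],[0,0,0,0,-1],[0,0,0,0,-1],[0,0,0,0,-1]]

```text
clock: 43.35
tool_pos: [0.6272, 0.1135, 0.1626]
eef_rot: [0.421, 0.907, 0.002, 0.001]
ft_force: [10.1, 9.9, -4.7]
opening: 0.172
grasp_force: 40.4
```

Request:
move_arm:
  steps:
    - [[0,0,0,0,-1],[0,0,0,0,-1],[0,0,0,0,-1],[0,0,0,0,-1],[0,0,0,0,-1],[0,0,0,0,-1],[0,0,0,0,-1],[0,0,0,0,-1],[0,0,0,0,-1],[0,0,0,0,-1]]

```text
clock: 44.18
tool_pos: [0.6272, 0.1135, 0.1626]
eef_rot: [0.421, 0.907, 0.002, 0.001]
ft_force: [10.0, 9.8, -5.2]
opening: 0.168
grasp_force: 40.4
```

Run:
```python
from h import *
s=bot.observe(); print(yaw(s['eef_rot']),s['moment'],s['ft_force'],s['grasp_force'],s['opening'])
```

```text
130.21489712255448 [ 1.74883905 -1.84851033  0.023139  ] [ 9.95671025  9.77427511 -5.2468134 ] 40.41015923023224 0.16806846117735322
```

Request:
move_arm:
  steps:
    - [[0,0.22,0,0,-1],[0,0,0,0.08,-1],[0,0,0,0.125,-1],[0,0,0,0.125,-1],[0,0,0,0.125,-1],[0,0,0,0.125,-1],[0,0,0,0.125,-1],[0,0,0,0.125,-1],[0,0,0,0.125,-1],[0,0,0,0.125,-1]]

```text
clock: 45.02
tool_pos: [0.6275, 0.1136, 0.1625]
eef_rot: [0.829, 0.559, 0.001, 0.0]
ft_force: [0.7, -0.3, 3.0]
opening: 0.175
grasp_force: 41.0
```

Request:
move_arm:
  steps:
    - [[0,0,0,0.08,-1],[0,0,0,0.06,-1],[0,0,0,0.03,-1],[0,0,0,0,-1],[0,0,0,0,-1],[0,0,0,0,-1],[0,0,0,0,-1],[0,0,0,0,-1],[0,0,0,0,-1],[0,0,0,0,-1]]

```text
clock: 45.85
tool_pos: [0.6278, 0.114, 0.1624]
eef_rot: [0.872, 0.489, 0.001, 0.0]
ft_force: [3.8, 3.4, -0.5]
opening: 0.172
grasp_force: 40.9
```

Run:
```python
from h import *
s=bot.observe(); print(yaw(s['eef_rot']),s['moment'],s['ft_force'],s['grasp_force'],s['opening'])
```

```text
58.55344613481978 [ 0.8634735  -0.65902636 -0.10096831] [ 3.82570417  3.40182091 -0.53359233] 40.897416472435 0.17199241930549355
```

Request:
move_arm:
  steps:
    - [[0,0,0,0,-0.5],[0,0,0,0,-0.1],[0,0,0,0,-0.1],[0,0,0,0,-0.1],[0,0,-1,0,-0.1],[0,0,-2,0,-0.1],[0,0,-3,0,-0.1],[0,0,-3,0,-0.1],[0,0,-3,0,-0.1],[0,0,0,0,-0.1]]

```text
clock: 46.68
tool_pos: [0.628, 0.1136, 0.2877]
eef_rot: [0.872, 0.489, 0.003, 0.002]
ft_force: [1.4, -0.7, -0.2]
opening: 0.451
grasp_force: 0.0
```

Request:
move_arm:
  steps:
    - [[-3,-2,0,0,-0.1],[-3,-2,0,0,-0.1],[-3,-2,0,0,-0.1],[-3,-2,0,0,-0.1],[-3,-2,0,0,-0.1],[-3,-2,0,0,-0.1],[-3,-2,0,0,-0.1],[0,0,0,0,-0.1],[0,0,0,0,-0.1],[0,0,0,0,-0.1]]

```text
clock: 47.52
tool_pos: [0.3984, 0.0074, 0.282]
eef_rot: [0.872, 0.489, 0.001, 0.0]
ft_force: [0.7, 0.5, 0.2]
opening: 0.449
grasp_force: 0.0
```

Run:
```python
from h import *
d=cap('top'); P=cloud(d)*1000
blobs(d,0.035,0.06,80,(.35,.6,-.4,.45))
c=cv2.resize(d['img'][160:300,190:400],None,fx=3.8,fy=3.8,interpolation=cv2.INTER_CUBIC); cv2.imwrite('pics/t9.png',c[:,:,::-1])
m=(P[...,2]>177)&(P[...,2]<195)&(P[...,1]>60)&(P[...,1]<150)&(P[...,0]>580)&(P[...,0]<680); q=P[m][:,:2].astype(np.float32)
print('wing',len(q),q.mean(0),cv2.minAreaRect(q))
```

```text
px [171. 221.] n 441 c [546. 272.] size [57. 59.] ang 15.6 z [43. 48. 52.] rgb [ 80. 120. 110.]
px [349. 255.] n 155 c [ 462. -230.] size [57. 56.] ang 85.8 z [39. 54. 58.] rgb [116.  86.  58.]
px [372. 258.] n 167 c [ 455. -293.] size [57. 56.] ang 85.9 z [39. 53. 58.] rgb [114.  84.  56.]
wing 125 [623.78827 111.67513] ((624.381103515625, 111.8759536743164), (69.75507354736328, 14.565722465515137), 64.9810562133789)
```

View pics/t9.png

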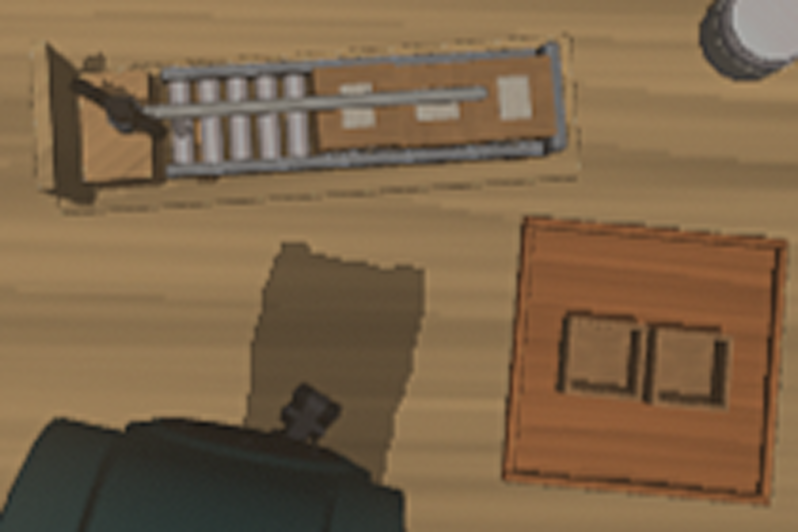

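The bar lies back over the three queued cartons, both empties are in the tray, and the arm is clear. A bar-slope check against the start, then hand in.

Run:
```python
from h import *
d=load('top'); P=cloud(d)*1000
m=(P[...,2]>121)&(P[...,2]<160)&(P[...,1]<70)&(P[...,1]>-140)&(P[...,0]>600)&(P[...,0]<680)
q=P[m]; a=np.polyfit(q[:,1],q[:,0],1); print(len(q),a, 'angle vs start', a[0]+0.0961)
blobs(d,0.09,0.118,50,(.58,.72,-.2,.07))
if abs(a[0]+.0961)<0.05: print(bot.sign_off())
```

```text
274 [-9.50121743e-02  6.34653015e+02] angle vs start 0.00108782570194349
px [306. 187.] n 1168 c [641. -99.] size [ 59. 171.] ang 4.9 z [ 97. 107. 116.] rgb [130. 103.  76.]
the job is handed in; nothing more can be done
None
```

The rack is restocked and the job is handed in: three cartons are queued gap-free against the stop, both empties stand side by side in the tray, and the bar is back over the cartons, within about 0.001 rad of where it started; no judge's result came back.

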